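Set the vulcaniser's thermostat and snap its hood on

ROBOT

A 7-joint arm with a two-finger parallel gripper is mounted at the origin on the work surface. World frame = base frame: x ahead of the robot, y to its left, z up, the work surface at z = 0. Lengths are in m, angles in rad, forces in N, time in s.
With the tool pointing down it reaches from about 0.4 to 0.85 m from the base axis. Payload 10.4 kg.
Tool frame: the origin (TCP) lies between the finger pads; the fingertips stand tips_ahead ahead of it and the grasp point (between the pads) lies 11 mm behind it (tips_ahead is the distance from the TCP to the fingertips, in m); z points along the fingers, x is the direction in which the jaws open and shut, and the axes are right-handed (so a half turn about z gives the same grasp; the last joint's range is limited). The gripper opens to 87 mm and grips with 3 to 60 N. Pads are 19 mm wide; open, the fingers measure 117 mm over their backs; the gripper's body (75 mm by 190 mm) begins 51 mm behind the grasp point.
Start: joints at [1.23, 0.332, -0.065, 1.46, 0.022, 1.35, -0.088], TCP at [0.195, -0.594, 0.231] pointing down, gripper open.
Joint ranges: [-2.6, 2.6], [-0.5, 2.12], [-1.47, 1.34], [0.16, 2.42], [-1.27, 4.41], [0.06, 2.06], [-2.6, 2.6]. Speed limits (rad/s): [2.22, 2.22, 2.79, 2.79, 3.14, 3.14, 3.14].

INTERFACE

Orientations are given as a unit quaternion [x, y, z, w].
In Python, from bench import read_state, camera, close_job, tips_ahead gives the robot as it stands.
- The arm moves only by the tool arm_command, never from a script. Its argument "commands" is a list that holds one entry, the list of rows, each a list of 7 numbers: the turn, a rotation vector about the tool's x, y, z in rad, then the shift along the tool's x, y, z in m, then the opening in per cent of the stroke, from 0 (shut) to 100 (fully open). In form: [[[rx, ry, rz, x, y, z, claw], ...]]. A call has 1 to 20 rows; each row shifts and turns the commanded pose from where the row before left it, along the tool's axes as they then stand; what a row does not reach is not made up. A row lasts 1/8 s, in which the tool goes at most 62.5 mm and 10.7 degrees, less where a joint would pass 70% of its speed; a pose out of reach is approached as far as the arm can. A call with a gripper value outside its range is refused whole. The fingers move at their own pace and stop on an object; "newtons" is the grip in N (left out, the last holds). Time passes only in rows, so rows that do not move let the fingers close. It gives the time, the measured TCP pose, the force and the opening at its end, in the units of the state.
- read_state(): the state, without advancing time (a new reading comes with each control period).
- camera(name): name is "scene" or "top"; returns a dict with "frame" (480x640x3 uint8, red, green, blue), "vfov" (degrees; the focal length in pixels is half the picture's height over the tangent of half this angle, whatever the lens; pixels are square), "cx", "cy" (the principal point, pixels), "R" (3x3) and "t" (3): a world point X has camera coordinates R X + t. Camera axes: x right, y down, z forward; pixel columns grow to the right and rows downward; lengths in m; the calibration is good to about 2 mm. A picture is of the moment at which its call begins. There is no depth.
- close_job(): hands the job in, once; it reports no verdict.
The state is a dict: "time": time; "joint_positions": joint angles; "joint_vel": joint speeds; "joint_torque": joint torques, N m; "ee_pos": TCP position; "eef_rot": TCP orientation; "ft_force": force on the tool from outside, world axes, zero at the start; "torque": the same for the moment, N m; "width": finger opening in m.
Only numpy, scipy, OpenCV 4.12 (cv2) and the standard library are available. Lean on these libraries where they do the work, as an engineer would, in place of code of your own. Each camera call takes 0.05 s, during which the arm holds its last target.

TASK

The thermostat box of the tyre vulcanising press is open on the bench: first move its temperature slide to the red mark on the scale, then put the grey hood on and press it down until both end clips snap over it and it sits fully home. Keep pressing the hood firmly down so that I can put the screw in: finish while you are still pressing it, without crushing it. Leave everything else on the bench where it is.

Things in the scene. Friction and masses are not known exactly. Their poses are not given: they have to be found in the camera images.
- thermo: Thermostat base fixed to the bench: green plate 206 (x) x 114 (y) x 10 mm; origin at the centre of its underside, z up. In its middle lies the slide's cream housing, 92 x 30 mm, top 20 mm above the bench, with free room for fingers on both y sides; a white terminal strip (x = -62 mm, top 24 mm up) and a relay and capacitor (x = +62 mm, top 28 mm up) lie beyond its ends.
- base_plate: The base's plate; origin at the centre of its top face, 10 mm above the bench, axes as the base: the hood's lower edge finally rests on this plate. A green locating rim, 14 mm high above the plate, stands inside the hood's skirt; it leans inwards, so it leads in a hood that is up to 4 mm off, and leaves about 1.5 mm play at its foot.
- clip_a (a joint): Sprung steel clip, 36 mm wide, at the base's +x end (x = 91 mm, up to 39 mm above the bench); about 0 at rest, grows (rad) as its nose yields outwards to let the hood's end rib down past it, then springs back over the rib. Both clips meet the hood when its lower edge is about 12 mm above the plate.
- clip_b (a joint): The same clip at the -x end. The push on the hood grows to some 8 to 20 N in all at about 5 mm above the plate, suddenly drops to nothing as the clips snap (together, or one after the other if the hood is off centre), and then rises steeply when the hood stands on the plate.
- slide (a joint): Temperature slide along the base's x: 0 = cold end (x = -25 mm on the base), 0.05 = hot end (x = +25 mm). Stays where it is left; takes about 1.5 N to move.
- slide_top (a point): Middle of the top of the slide's black grip (with a white pointer line across the top), 40.5 mm above the bench. The grip is 12 x 12 mm and its sides can be pinched from 24 mm above the bench up to its top; axes as the base.
- mark_line (a point): Middle of the red line, 3 mm wide, that crosses the slide's scale along the base's y, 21 mm above the bench; axes as the base. The slide is set when the grip's pointer line lies over it: slide_top and mark_line at the same x along the base, within 3 mm.
- hood_center (a point): Loose light-grey plastic hood, about 0.16 kg, on the bench open side down; its centre, 31 mm above its lower edge, x along its length. Skirt 170 x 100 mm, 36 mm high, 3 mm walls; on it a crown 120 (x) x 46 mm (y), 26 mm high, flat top 62 mm above the lower edge. Grasp the crown across y from above: sides free from 36 to 62 mm above the lower edge. Fits either way round.
- hood_end_a (a point): Middle of the lower edge at the hood's +x end (85 mm from its middle). A rounded rib, 36 mm long, runs across each end face 7 mm above the lower edge and stands out 4 mm: the clip snaps over it.
- hood_end_b (a point): Middle of the lower edge at the hood's -x end.
- screwdriver: Not needed, leave alone: cover-screw driver lying on the bench, orange handle, 160 mm long.
- screw_tin: Not needed, leave alone: round open aluminium tin of brass screws, 64 mm across, 24 mm high.
- stitcher: Not needed, leave alone: patch roller with a wooden handle and a small steel wheel, lying, 130 mm long.
- cement: Not needed, leave alone: closed can of rubber cement with a blue label, 72 mm across, 85 mm high.
- spray: Not needed, leave alone: upright aluminium bottle with a yellow label and red cap, 60 mm across, 175 mm high.
- patch_box: Not needed, leave alone: cardboard box of tyre patches with a green band, 75 x 110 x 45 mm.
- socket: Not needed, leave alone: steel wheel-nut socket standing upright, 30 mm across, 50 mm high.
Mind the look-alikes: they are no part of the job. What is shaped like the part that bears hood_center but blue or brown is not meant. What is shaped like the thermo but orange is not meant.

How it is judged:
On the way, in this order (a step that is already met when the one before it is completed fails the run):
1. the temperature slide stands on the red mark (x of slide_top in the frame of mark_line between -0.003 and 0.003 m), for 0.2 s.
2. the hood is snapped on, down on the base plate at both ends (z of hood_end_a in the frame of thermo between 0.007 and 0.0125 m and z of hood_end_b in the frame of thermo between 0.007 and 0.0125 m and horizontal distance between hood_center and base_plate below 0.004 m and angle between the x axis of hood_center and the x axis of thermo, either way round below 0.06 rad), for 0.2 s.
At the end, for the whole second after the job is handed in: The slide is within 3 mm of the red mark; both ends of the hood's lower edge are down on the base plate (within 2.5 mm), centred within 4 mm and in line within 0.06 rad, so both clips have snapped; the robot still touches the hood and presses it on the base plate with 5 to 60 N; the hood is still (all of step 1 and all of step 2 and contact force between hood and base_plate between 5 and 60 N and contact force between any of the fingers, the arm and hood above 2 N and linear speed of hood below 0.02 m/s); the arm keeps its last pose, push and grip.
It fails at once if the hood is crushed onto the base plate with more than 60 N (contact force between hood and base_plate above 60 N).
It fails at once if another thing on the bench is moved by more than 40 mm (distance of any of screwdriver, screw_tin, stitcher, cement, spray, patch_box, socket from where it was at the start of the episode above 0.04 m).
It also fails if it takes over 64 s, if anything falls off the work surface, if the arm or the gripper's body presses on something with over 40 N, if the wrist force passes 120 N, or if a joint passes its speed limit or range.

## Working session

There is one attempt and no reset: what is moved stays moved. The work goes in short steps, Python scripts to look and compute and a tool call to move; the robot and the scene stay as the last step left them, time stands still between calls to the robot, and variables do not carry over. Pictures are saved under pics/ and viewed, and the job is handed in when it is done.

Besides the shell and the picture viewer there is one more tool, called as name(argument=value, ...) on one line, values as JSON. arm_command: Moves the arm, as the interface text tells. Its arguments: {"type":"object","properties":{"commands":{"type":"array"},"newtons":{"type":"number"}},"required":["commands"]}

```bash
mkdir -p pics; ls; python3 - <<'E'
from bench import *
import cv2,numpy as np
print(read_state(),tips_ahead)
for n in("scene","top"):
    c=camera(n);cv2.imwrite(f"pics/{n}0.png",c["frame"][:,:,::-1])
    print(n,c["vfov"],c["cx"],c["cy"],c["R"],c["t"])
E
```

```text
pics
{'time': 0.0, 'joint_positions': array([ 1.23042938,  0.33292968, -0.06465419,  1.46096801,  0.0215868 ,
        1.34991283, -0.08848769]), 'joint_vel': array([-0.00020913, -0.00090861, -0.00010413,  0.00033775, -0.00017476,
        0.00065418,  0.00070362]), 'joint_torque': array([-3.60831218e-04, -6.23255610e+01,  2.44547945e-02, -3.89901531e+01,
       -6.14039786e-02,  3.93696001e-02,  1.29611740e-04]), 'ee_pos': array([ 0.19512726, -0.59334414,  0.22970498]), 'eef_rot': array([ 8.10072096e-01, -5.86329787e-01, -6.37668690e-04, -4.16442534e-04]), 'ft_force': array([-2.83943906e-01, -6.24008541e-04, -1.16133899e+00]), 'torque': array([-0.03409036,  0.0270385 , -0.00518613]), 'width': 0.08694342230144925} 0.008
scene 52.033806997351064 315.1001545407151 240.22440411215703 [[-0.15650501  0.98761503 -0.01107886]
 [ 0.77042176  0.1150526  -0.62706716]
 [-0.61802629 -0.10667454 -0.77888641]] [ 0.15749086 -0.3244865   1.52802326]
top 47.37711958888266 318.6763666349597 244.84378440859703 [[-0.06688801 -0.99775734  0.00250878]
 [-0.97070482  0.06449247 -0.23145813]
 [ 0.23077725 -0.01791706 -0.97284163]] [-0.07053067  0.49491571  1.31611332]
```

View pics/scene0.png

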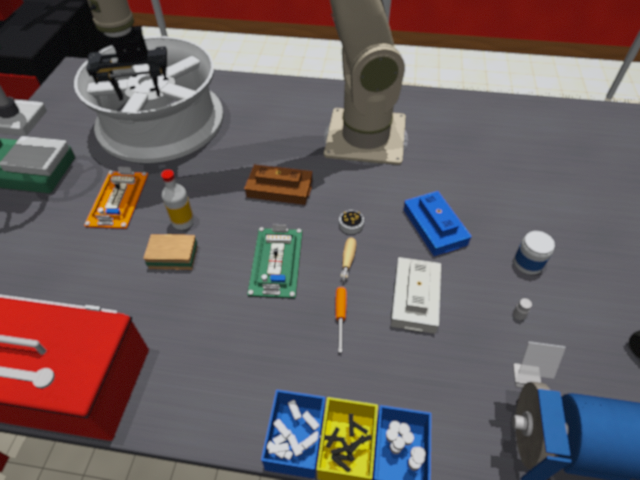

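View pics/top0.png

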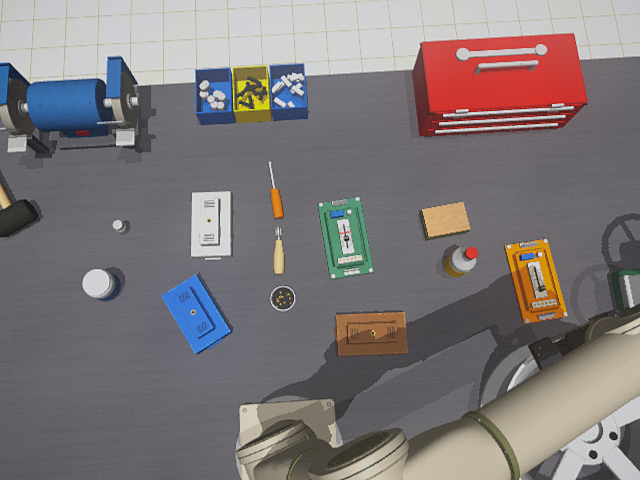

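```bash
python3 - <<'E'
import cv2,numpy as np
a=cv2.imread("pics/top0.png")
t=cv2.resize(a[185:290,305:385],None,fx=5,fy=5,interpolation=cv2.INTER_CUBIC)
h=cv2.resize(a[180:270,180:245],None,fx=5,fy=5,interpolation=cv2.INTER_CUBIC)
o=np.zeros((530,730,3),np.uint8);o[:525,:400]=t;o[:450,405:730]=h
cv2.imwrite("pics/z1.png",o)
a=cv2.imread("pics/scene0.png")
t=cv2.resize(a[220:305,240:310],None,fx=5,fy=5,interpolation=cv2.INTER_CUBIC)
h=cv2.resize(a[250:340,380:450],None,fx=5,fy=5,interpolation=cv2.INTER_CUBIC)
o=np.zeros((450,710,3),np.uint8);o[:425,:350]=t;o[:450,355:705]=h
cv2.imwrite("pics/z2.png",o)
E
```

```text
(no output)
```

View pics/z1.png

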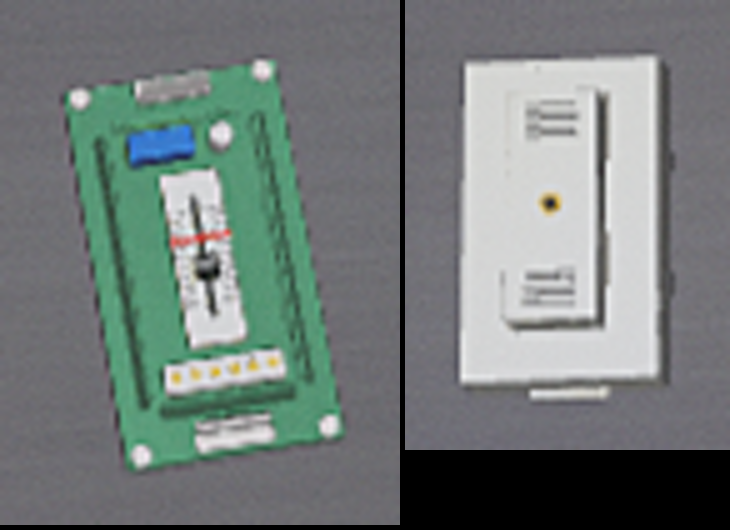

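View pics/z2.png

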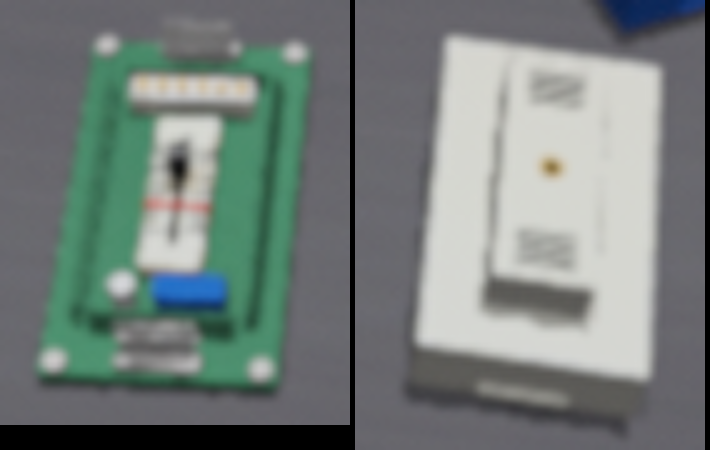

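```bash
cat > h.py <<'E'
import cv2,numpy as np
from bench import *
from scipy.optimize import minimize,least_squares
def proj(c,X):
    X=np.atleast_2d(X);p=X@np.array(c["R"]).T+np.array(c["t"])
    f=240/np.tan(np.radians(c["vfov"])/2)
    return np.c_[f*p[:,0]/p[:,2]+c["cx"],f*p[:,1]/p[:,2]+c["cy"]]
def ray(c,u,z):
    f=240/np.tan(np.radians(c["vfov"])/2);R=np.array(c["R"]);t=np.array(c["t"])
    d=R.T@np.array([(u[0]-c["cx"])/f,(u[1]-c["cy"])/f,1]);o=-R.T@t
    return o+d*(z-o[2])/d[2]
def box(lx,ly,z0,z1):
    return np.array([[sx*lx/2,sy*ly/2,z] for sx in(-1,1) for sy in(-1,1) for z in(z0,z1)])
def place(P,q):
    c,s=np.cos(q[2]),np.sin(q[2]);return np.c_[P[:,0]*c-P[:,1]*s+q[0],P[:,0]*s+P[:,1]*c+q[1],P[:,2]]
S=4
def sil(c,parts,q,off):
    m=np.zeros((480*S,640*S),np.uint8)
    for P in parts:
        u=(proj(c,place(P,q))+0.5)*S
        cv2.fillConvexPoly(m,cv2.convexHull((u*16).round().astype(np.int32)),255,shift=4)
    return cv2.resize(m[off[1]*S:off[3]*S,off[0]*S:off[2]*S],None,fx=1/S,fy=1/S,interpolation=cv2.INTER_AREA)/255.
def fit(cs,masks,offs,parts,q0):
    ms=[cv2.GaussianBlur(m.astype(np.float32),(5,5),0) for m in masks]
    def cost(q):
        return sum(np.sum((cv2.GaussianBlur(sil(c,parts,q*[.01,.01,.1],o).astype(np.float32),(5,5),0)-m)**2) for c,m,o in zip(cs,ms,offs))
    r=None;x=np.array(q0)/[.01,.01,.1]
    for k in range(3):
        r=minimize(cost,x,method="Nelder-Mead",options=dict(initial_simplex=np.array([x]+[x+e for e in np.eye(3)*(.8/(k+1))]),xatol=1e-3,fatol=1e-3));x=r.x
    return x*[.01,.01,.1],r.fun
THERMO=[box(.206,.114,0,.010)]
HOOD=[box(.170,.100,0,.036),box(.120,.046,.03,.062)]
E
cat > m.py <<'E'
from h import *
ct=camera("top");cs=camera("scene")
def green(f,o):
    h=cv2.cvtColor(f[o[1]:o[3],o[0]:o[2]],cv2.COLOR_RGB2HSV);m=((h[...,0]>60)&(h[...,0]<95)&(h[...,1]>90)).astype(np.uint8)
    k,_=cv2.findContours(m,cv2.RETR_EXTERNAL,cv2.CHAIN_APPROX_NONE);b=max(k,key=cv2.contourArea)
    o2=np.zeros_like(m);cv2.fillPoly(o2,[cv2.convexHull(b)],1);return o2
def grey(f,o):
    g=f[o[1]:o[3],o[0]:o[2]].astype(int)
    bgd=np.median(g[:4].reshape(-1,3),0)
    m=((g.min(2)>140)).astype(np.uint8)
    k,_=cv2.findContours(m,cv2.RETR_EXTERNAL,cv2.CHAIN_APPROX_NONE);b=max(k,key=cv2.contourArea)
    o2=np.zeros_like(m);cv2.fillPoly(o2,[b],1);return o2
ot=(305,185,385,290);os_=(240,220,310,305)
g0=ray(ct,(345,237),.01)
a=ray(ct,(338,202),.01);b=ray(ct,(352,272),.01);yaw=np.arctan2(*(a-b)[1::-1])
mt=green(ct["frame"],ot);ms=green(cs["frame"],os_)
q0=[g0[0],g0[1],yaw];print("init",q0)
for nm,A in(("top",([ct],[mt],[ot])),("scene",([cs],[ms],[os_])),("both",([ct,cs],[mt,ms],[ot,os_]))):
    print("thermo",nm,fit(*A,THERMO,q0))
ht=(180,180,245,270);g0=ray(ct,(210,223),.04)
mh=grey(ct["frame"],ht)
print("hood top",fit([ct],[mh],[ht],HOOD,[g0[0],g0[1],0.0]),mh.sum())
# slide, mark
E
python3 m.py
```

```text
init [np.float64(0.5169974783394821), np.float64(-0.17423315724410218), np.float64(0.11387689365962217)]
thermo top (array([ 0.51751808, -0.17380446,  0.09731535]), np.float64(17.168132781982422))
thermo scene (array([ 0.51824002, -0.17630753,  0.09566794]), np.float64(66.07228088378906))
thermo both (array([ 0.51801238, -0.17485591,  0.09387594]), np.float64(101.22144317626953))
hood top (array([ 0.57492305,  0.17287181, -0.03025299]), np.float64(43.614158630371094)) 2561
```

```bash
cat > m2.py <<'E'
from h import *
ct=camera("top");cs=camera("scene")
q=np.array([.5177,-.1745,.0955])
def tob(X):
    d=X[:2]-q[:2];c,s=np.cos(q[2]),np.sin(q[2]);return np.array([c*d[0]+s*d[1],-s*d[0]+c*d[1]])*1000
for n,c,o in(("top",ct,(330,210,362,260)),("scene",cs,(265,240,290,280))):
    f=c["frame"][o[1]:o[3],o[0]:o[2]].astype(float)
    red=np.clip(f[...,0]-f[...,1:].max(2)-40,0,None)
    yy,xx=np.mgrid[o[1]:o[3],o[0]:o[2]]
    u=((red*xx).sum()/red.sum(),(red*yy).sum()/red.sum())
    print(n,"red",u,"base mm",tob(ray(c,u,.021)))
    for sx in(-10,0,10):
        P=place(np.array([[sx/1000-.0,0,.0405]]),q);print(sx,proj(c,P))
    big=cv2.resize(c["frame"][o[1]:o[3],o[0]:o[2]],None,fx=12,fy=12,interpolation=cv2.INTER_CUBIC)
    for z,col in((.0405,(255,255,0)),(.024,(0,255,255))):
      for x in range(-25,26,5):
        p=(proj(c,place(np.array([[x/1000,0,z]]),q))[0]-o[:2]+.5)*12
        cv2.circle(big,tuple(int(v) for v in p),3 if x else 6,col,-1)
    cv2.imwrite(f"pics/s_{n}.png",big[:,:,::-1])
big=cv2.resize(ct["frame"][180:270,180:245],None,fx=6,fy=6,interpolation=cv2.INTER_CUBIC)
h=[.5749,.1729,-.0302]
def poly(c,P,qq,o,img,k,col):
    u=(proj(c,place(np.array(P),qq))-o+.5)*k;cv2.polylines(img,[u.astype(np.int32)],True,col,1)
def rect(a,b,z):return [[-a,-b,z],[a,-b,z],[a,b,z],[-a,b,z]]
b2=cv2.resize(cs["frame"][250:340,380:450],None,fx=6,fy=6,interpolation=cv2.INTER_CUBIC)
for c,o,im in((ct,(180,180),big),(cs,(380,250),b2)):
    poly(c,rect(.085,.05,.036),h,o,im,6,(255,0,0));poly(c,rect(.06,.023,.062),h,o,im,6,(0,0,255));poly(c,rect(.002,.002,.062),h,o,im,6,(0,160,0));poly(c,rect(.085,.05,0),h,o,im,6,(255,160,0))
cv2.imwrite("pics/hood_ov.png",np.hstack([big,b2])[:,:,::-1])
E
python3 m2.py; python3 -c "
import cv2,numpy as np
a=cv2.imread('pics/s_top.png');b=cv2.imread('pics/s_scene.png');o=np.zeros((600,700,3),np.uint8);o[:a.shape[0],:a.shape[1]]=a;o[:b.shape[0],390:390+b.shape[1]]=b;cv2.imwrite('pics/s_both.png',o)"
```

```text
top red (np.float64(344.43130990415335), np.float64(232.13205537806178)) base mm [9.75172918 0.55477462]
-10 [[346.3479819  237.54307927]]
0 [[345.67066418 233.80154196]]
10 [[344.99555024 230.07217843]]
scene red (np.float64(274.92452830188677), np.float64(260.5660377358491)) base mm [11.22362922 -1.53272197]
-10 [[275.9309491  248.86390849]]
0 [[275.47247974 252.10947772]]
10 [[275.00918706 255.38919183]]
```

View pics/s_both.png

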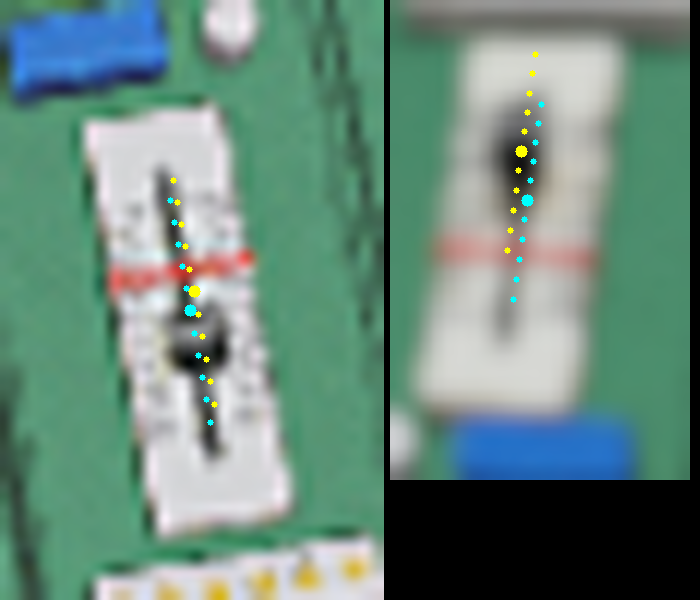

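View pics/hood_ov.png

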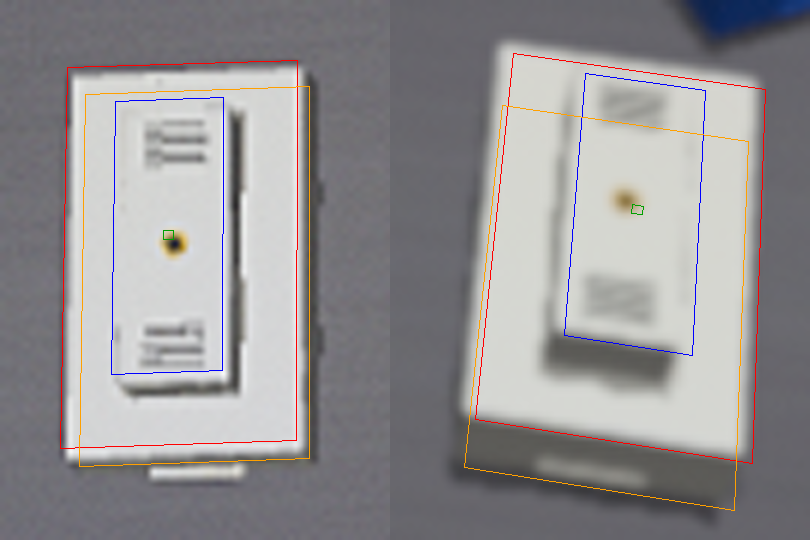

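```bash
cat > m3.py <<'E'
from h import *
ct=camera("top");cs=camera("scene")
def grey(f,o,th):
    g=f[o[1]:o[3],o[0]:o[2]].astype(int);m=(g.min(2)>th).astype(np.uint8)
    m=cv2.morphologyEx(m,cv2.MORPH_OPEN,np.ones((5,5),np.uint8))
    k,_=cv2.findContours(m,cv2.RETR_EXTERNAL,cv2.CHAIN_APPROX_NONE);b=max(k,key=cv2.contourArea)
    o2=np.zeros_like(m);cv2.fillPoly(o2,[cv2.convexHull(b)],1);return o2
ht=(180,180,245,270);hs=(380,250,450,340)
mt=grey(ct["frame"],ht,165);ms=grey(cs["frame"],hs,150)
P=[box(.170,.100,.0355,.036)]
q0=[.570,.170,0.0]
for nm,A in(("top",([ct],[mt],[ht])),("scene",([cs],[ms],[hs])),("both",([ct,cs],[mt,ms],[ht,hs]))):
    print("hood",nm,fit(*A,P,q0),[m.sum() for m in A[1]])
print("hole top",ray(ct,(209-.3,220.5-.3),.062),"scene",ray(cs,(380+(625-390)/6-.5,250+200/6-.5),.062))
for n,c,o,m in(("t",ct,ht,mt),("s",cs,hs,ms)):
    q=fit([c],[m],[o],P,q0)[0]
    im=cv2.resize(c["frame"][o[1]:o[3],o[0]:o[2]],None,fx=6,fy=6,interpolation=cv2.INTER_CUBIC)
    for a,b,z in((.085,.05,.036),(.06,.023,.062),(.002,.002,.062),(.085,.05,0)):
        u=(proj(c,place(np.array([[-a,-b,z],[a,-b,z],[a,b,z],[-a,b,z]]),q))-o[:2]+.5)*6;cv2.polylines(im,[u.astype(np.int32)],True,(255,0,0),1)
    cv2.imwrite(f"pics/h_{n}.png",im[:,:,::-1])
a=cv2.imread("pics/h_t.png");b=cv2.imread("pics/h_s.png");cv2.imwrite("pics/h_ts.png",np.hstack([a,b]))
E
python3 m3.py
```

```text
hood top (array([ 0.5701228 ,  0.17118792, -0.01759585]), np.float64(7.626694202423096)) [np.uint64(2520)]
hood scene (array([ 0.57145849,  0.16833795, -0.02226644]), np.float64(33.48045349121094)) [np.uint64(2911)]
hood both (array([ 0.57071083,  0.1694666 , -0.02361144]), np.float64(62.67735290527344)) [np.uint64(2520), np.uint64(2911)]
hole top [0.57062524 0.17016811 0.062     ] scene [0.57123341 0.16821364 0.062     ]
```

View pics/h_ts.png

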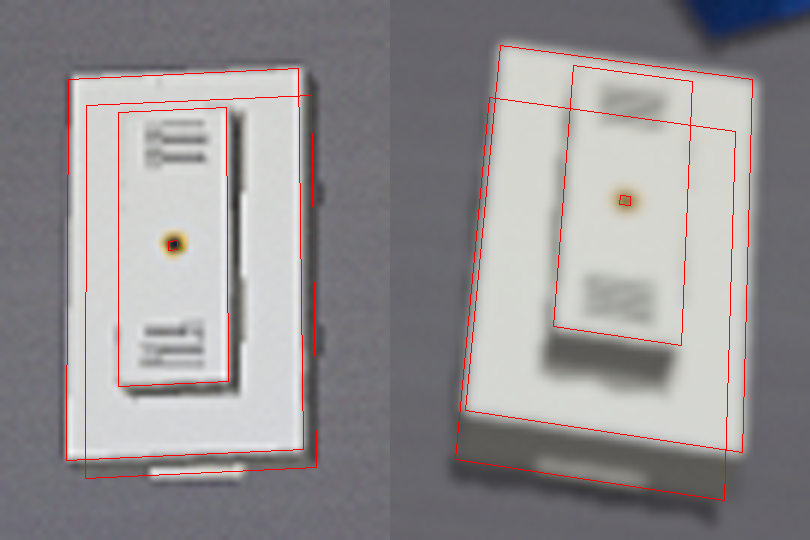

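```bash
cat > rel.py <<'E'
import numpy as np,sys
from bench import *
from scipy.spatial.transform import Rotation as Ro
# target x y z toolx-angle(deg), tool down
def rel(x,y,z,ang):
    s=read_state();R=Ro.from_quat(s["eef_rot"])
    a=np.radians(ang);X=np.array([np.cos(a),np.sin(a),0]);Z=np.array([0,0,-1.]);T=Ro.from_matrix(np.c_[X,np.cross(Z,X),Z])
    d=R.inv().apply(np.array([x,y,z])-s["ee_pos"])
    rv=(R.inv()*T).as_rotvec()
    print("t",s["time"],"pos",s["ee_pos"].round(4),"w",round(s["width"],4),"F",s["ft_force"].round(1),"tool x ang",np.degrees(np.arctan2(*R.apply([1,0,0])[1::-1])).round(2))
    print("rv",rv.round(4),"shift in old tool axes",d.round(4),"in new",T.inv().apply(np.array([x,y,z])-s["ee_pos"]).round(4))
if __name__=="__main__": rel(*map(float,sys.argv[1:]))
E
python3 rel.py .5108 -.1757 .15 5.5
python3 - <<'E'
from h import *
ct=camera("top")
print("spray",ray(ct,(471,253),.175),"box",ray(ct,(445,218),.045), "tin",ray(ct,(283,298),.02),"driver",ray(ct,(277,205),.01),ray(ct,(279,255),.01),"brown",ray(ct,(370,320),.06))
E
```

```text
t 0.4 pos [ 0.1953 -0.5937  0.2305] w 0.087 F [-0.8 -0.6 -0.2] tool x ang -71.79
rv [-1.000e-04  1.000e-04 -1.349e+00] shift in old tool axes [-0.2985 -0.4303  0.0805] in new [ 0.3541 -0.3858  0.0805]
spray [ 0.4191918  -0.44737532  0.175     ] box [ 0.54144437 -0.43206005  0.045     ] tin [ 0.36647983 -0.00491762  0.02      ] driver [ 0.61607124 -0.00135405  0.01      ] [4.80371245e-01 1.56527886e-04 1.00000000e-02] brown [ 0.29311416 -0.2151807   0.06      ]
```

arm_command(commands=[[[0,0,0,-0.03,-0.043,0,52],[0,0,0,-0.03,-0.043,0,52],[0,0,0,-0.03,-0.043,0,52],[0,0,0,-0.03,-0.043,0,52],[0,0,0,-0.03,-0.043,0,52],[0,0,0,-0.03,-0.043,0,52],[0,0,0,-0.03,-0.043,0,52],[0,0,0,-0.03,-0.043,0,52],[0,0,0,-0.03,-0.043,0,52],[0,0,0,-0.028,-0.043,0,52],[0,0,-0.169,0,0,0,52],[0,0,-0.169,0,0,0,52],[0,0,-0.169,0,0,0,52],[0,0,-0.169,0,0,0,52],[0,0,-0.169,0,0,0,52],[0,0,-0.169,0,0,0,52],[0,0,-0.169,0,0,0,52],[0,0,-0.166,0,0,0,52],[0,0,0,0,0,0.04,52],[0,0,0,0,0,0.04,52]]], newtons=8)

```text
time: 2.95
ee_pos: [0.5109, -0.1766, 0.15]
eef_rot: [0.999, 0.048, 0.001, 0.0]
ft_force: [0.5, -1.2, -1.0]
width: 0.0452
```

```bash
python3 rel.py .5108 -.1757 .034 5.5
```

```text
t 2.95 pos [ 0.5109 -0.1766  0.15  ] w 0.0452 F [ 0.5 -1.2 -1. ] tool x ang 5.49
rv [ 0.0009 -0.0012 -0.0002] shift in old tool axes [-0.0002 -0.001   0.116 ] in new [-0.     -0.0009  0.116 ]
```

arm_command(commands=[[[0,0,0,0,-0.001,0.05,52],[0,0,0,0,0,0.046,52],[0,0,0,0,0,0,52]]])

```text
time: 3.32
ee_pos: [0.5083, -0.1746, 0.0519]
eef_rot: [0.999, 0.048, -0.003, -0.001]
ft_force: [-0.9, -0.2, 0.8]
width: 0.0451
```

```bash
cat > look.py <<'E'
import sys
from h import *
from h import camera
def look(name):
    ims=[]
    for n,o in(("top",(300,180,390,290)),("scene",(230,200,320,310))):
        c=camera(n);ims.append(cv2.resize(c["frame"][o[1]:o[3],o[0]:o[2]],None,fx=4.4,fy=4.4,interpolation=cv2.INTER_CUBIC)[:,:,::-1])
    cv2.imwrite(f"pics/{name}.png",np.hstack(ims))
look(sys.argv[1])
E
python3 look.py a1; python3 rel.py .5108 -.1757 .034 5.5
```

```text
t 3.425 pos [ 0.5113 -0.1753  0.0559] w 0.0454 F [ 1.  -0.3  0.5] tool x ang 5.51
rv [ 0.0003 -0.001   0.0001] shift in old tool axes [-0.0006  0.0003  0.0219] in new [-0.0006  0.0003  0.0219]
```

View pics/a1.png

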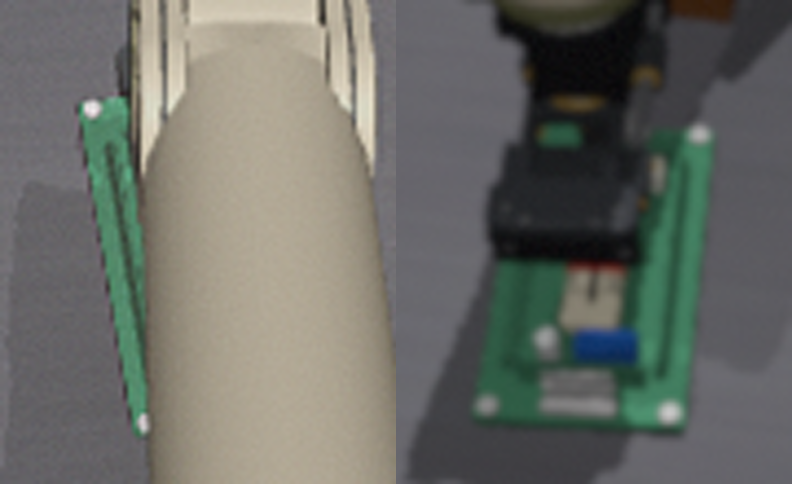

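arm_command(commands=[[[0,0,0,0,0,0.011,52],[0,0,0,0,0,0.01,52],[0,0,0,0,0,0,52],[0,0,0,0,0,0,10],[0,0,0,0,0,0,10],[0,0,0,0,0,0,10],[0,0,0,0,0,0,10],[0,0,0,0,0,0,10]]])

```text
time: 4.42
ee_pos: [0.5105, -0.1753, 0.0336]
eef_rot: [0.999, 0.048, -0.0, 0.0]
ft_force: [-0.2, 0.3, 1.6]
width: 0.0121
```

```bash
python3 rel.py .5108 -.1757 .034 5.5
```

```text
t 4.425 pos [ 0.5105 -0.1753  0.0336] w 0.0121 F [-0.2  0.3  1.6] tool x ang 5.5
rv [ 0.0001  0.0001 -0.0001] shift in old tool axes [ 0.0002  0.0004 -0.0004] in new [ 0.0002  0.0004 -0.0004]
```

arm_command(commands=[[[0,0,0,0.006,0,0,10],[0,0,0,0.006,0,0,10],[0,0,0,0.0055,0,0,10],[0,0,0,0,0,0,10],[0,0,0,0,0,0,10]]])

```text
time: 5.05
ee_pos: [0.5285, -0.1736, 0.0336]
eef_rot: [0.999, 0.048, 0.0, 0.0]
ft_force: [1.0, -0.7, 0.5]
width: 0.0117
```

```bash
python3 rel.py .528 -.1757 .034 5.5
```

```text
t 5.05 pos [ 0.5285 -0.1736  0.0336] w 0.0117 F [ 1.  -0.7  0.5] tool x ang 5.51
rv [ 0.0002 -0.001   0.0001] shift in old tool axes [-0.0007  0.002  -0.0004] in new [-0.0007  0.002  -0.0004]
```

arm_command(commands=[[[0,0,0,0,0,0,45],[0,0,0,0,0,0,45],[0,0,0,0,0,0,45],[0,0,0,0,0,-0.04,45],[0,0,0,0,0,-0.06,45],[0,0,0,0,-0.05,-0.06,90],[0,0,0,0,-0.06,0,90],[0,0,0,0,-0.06,0,90],[0,0,0,0,-0.06,0,90]]])

```text
time: 6.18
ee_pos: [0.5064, 0.047, 0.1818]
eef_rot: [0.999, 0.048, 0.0, 0.0]
ft_force: [0.7, 0.1, -0.2]
width: 0.0712
```

```bash
python3 look.py a2; python3 rel.py .5707 .1695 .15 88.8
```

```text
t 6.275 pos [0.5057 0.0528 0.1822] w 0.0755 F [-0.3 -1.   0.6] tool x ang 6.06
rv [-6.0000e-04 -2.2000e-03 -1.4441e+00] shift in old tool axes [ 0.0769 -0.1091  0.0325] in new [0.118  0.0625 0.0322]
```

View pics/a2.png

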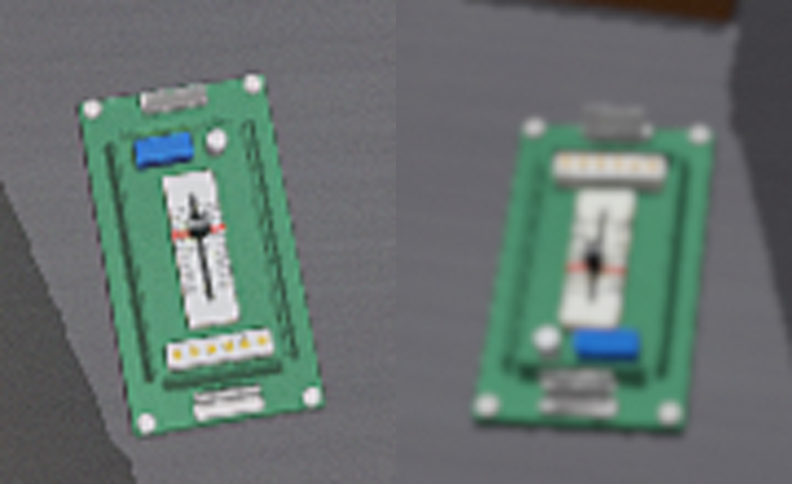

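```bash
cat > m4.py <<'E'
from h import *
out=np.zeros((600,780,3),np.uint8);k=0
for n,o,q in(("top",(332,212,360,258),[.5175,-.1738,.0965]),("scene",(264,240,290,286),[.5182,-.1763,.0965])):
    c=camera(n);f=c["frame"][o[1]:o[3],o[0]:o[2]].astype(float)
    red=np.clip(f[...,0]-f[...,1:].max(2)-40,0,None);yy,xx=np.mgrid[o[1]:o[3],o[0]:o[2]]
    v,u=np.nonzero(red>0); X=np.array([ray(c,(a+o[0],b+o[1]),.021) for a,b in zip(u,v)]);w=red[v,u]
    d=X[:,:2]-q[:2];cc,s=np.cos(q[2]),np.sin(q[2]);bx=cc*d[:,0]+s*d[:,1];by=-s*d[:,0]+cc*d[:,1]
    print(n,"mark base x",(bx*w).sum()/w.sum()*1e3,"y range",by.min()*1e3,by.max()*1e3)
    # grip: dark pixels above the slot width -> fit box silhouette with slot excluded by opening
    g=cv2.resize(c["frame"][o[1]:o[3],o[0]:o[2]],None,fx=12,fy=12,interpolation=cv2.INTER_CUBIC)
    xm=(bx*w).sum()/w.sum()
    for dx,col in((0,(255,255,0)),):
        for z in(.0405,.024):
            P=np.array([[-.006,-.006,z],[.006,-.006,z],[.006,.006,z],[-.006,.006,z]])+[xm+dx,0,0]
            cv2.polylines(g,[((proj(c,place(P,q))-o[:2]+.5)*12).astype(np.int32)],True,col,1)
    lum=c["frame"][o[1]:o[3],o[0]:o[2]].max(2)
    for th in (90,110):
        m=(lum<th).astype(np.uint8);
        m=cv2.morphologyEx(cv2.resize(m,None,fx=4,fy=4,interpolation=cv2.INTER_NEAREST),cv2.MORPH_OPEN,np.ones((13,13)))
        ob=(o[0],o[1],o[2],o[3])
        mm=cv2.resize(m.astype(np.float32),None,fx=.25,fy=.25,interpolation=cv2.INTER_AREA)
        best=min(((np.sum((sil(c,[box(.012,.012,.024,.0405)+[x,yy2,0]],q,ob)-mm)**2)),x,yy2) for x in np.arange(xm-.008,xm+.008,.0005) for yy2 in np.arange(-.003,.0031,.001))
        print(th,"grip-mark mm",(best[1]-xm)*1e3,"y",best[2]*1e3,"cost",best[0],mm.sum())
    out[:g.shape[0],k:k+g.shape[1]]=g[:600,:,::-1];k+=390
cv2.imwrite("pics/m4.png",out)
E
python3 m4.py
```

```text
top mark base x 9.92434258117199 y range -14.9767095604987 14.605109916399636
90 grip-mark mm -4.500000000000001 y 3.0 cost 29.721491733948483 0.0
110 grip-mark mm -4.500000000000001 y 3.0 cost 29.721491733948483 0.0
scene mark base x 10.261071839268139 y range -11.959598820177124 12.85261958571128
90 grip-mark mm -5.0 y -2.0 cost 53.22243752402922 12.0
110 grip-mark mm -5.0 y -2.0 cost 88.22243752402922 47.0
```

View pics/m4.png

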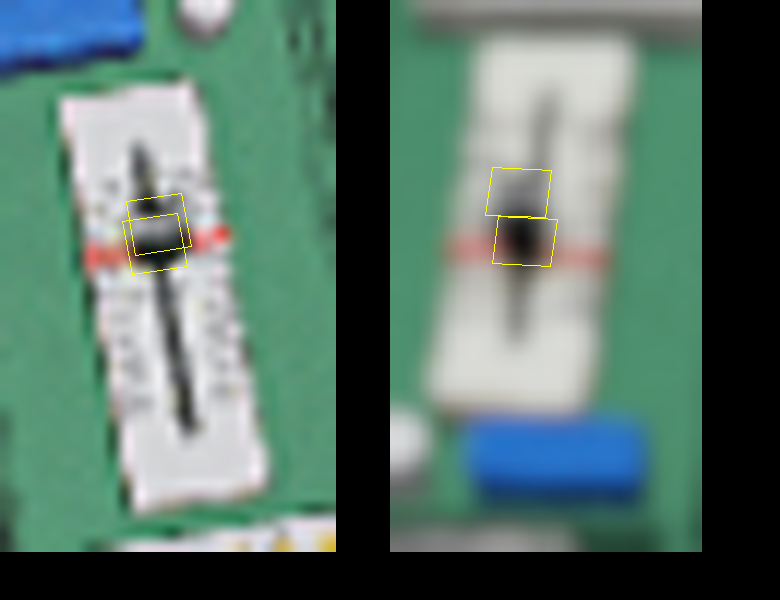

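arm_command(commands=[[[0,0,0,0.026,-0.036,0,100],[0,0,0,0.026,-0.036,0,100],[0,0,0,0.025,-0.037,0,100],[0,0,-0.16,0,0,0,100],[0,0,-0.16,0,0,0,100],[0,0,-0.16,0,0,0,100],[0,0,-0.16,0,0,0,100],[0,0,-0.16,0,0,0,100],[0,0,-0.16,0,0,0,100],[0,0,-0.16,0,0,0,100],[0,0,-0.16,0,0,0,100],[0,0,-0.165,0,0,0,100],[0,0,0,0,0,0.04,100],[0,0,0,0,0,0.03,100],[0,0,0,0,0,0,100],[0,0,0,0,0,0,100]]])

```text
time: 8.38
ee_pos: [0.5739, 0.1607, 0.1126]
eef_rot: [0.718, 0.696, 0.0, 0.0]
ft_force: [0.6, -0.8, -0.1]
width: 0.0872
```

```bash
python3 rel.py .5707 .1695 .048 88.85
```

```text
t 8.375 pos [0.5739 0.1607 0.1126] w 0.0872 F [ 0.6 -0.8 -0.1] tool x ang 88.22
rv [ 0.0009 -0.0002 -0.0109] shift in old tool axes [ 0.0087 -0.0035  0.0646] in new [ 0.0087 -0.0034  0.0646]
```

arm_command(commands=[[[0,0,-0.011,0.0087,-0.0034,0.02,100],[0,0,0,0,0,0.03,100],[0,0,0,0,0,0.0165,100],[0,0,0,0,0,0,100],[0,0,0,0,0,0,100]]])

```text
time: 9.0
ee_pos: [0.5701, 0.1704, 0.0452]
eef_rot: [0.714, 0.701, 0.0, 0.0]
ft_force: [0.8, 0.7, 0.6]
width: 0.0874
```

```bash
python3 rel.py .5707 .1695 .046 88.85
```

```text
t 9.0 pos [0.5701 0.1704 0.0452] w 0.0874 F [0.8 0.7 0.6] tool x ang 88.94
rv [ 0.0005 -0.0002  0.0015] shift in old tool axes [-0.0009  0.0006 -0.0008] in new [-0.0009  0.0006 -0.0008]
```

arm_command(commands=[[[0,0,0,0,0,0,45],[0,0,0,0,0,0,45],[0,0,0,0,0,0,45],[0,0,0,0,0,0,45],[0,0,0,0,0,0,45],[0,0,0,0,0,0,45]]], newtons=40)

```text
time: 9.75
ee_pos: [0.57, 0.17, 0.0451]
eef_rot: [0.714, 0.7, -0.0, 0.0]
ft_force: [0.9, -0.4, -0.1]
width: 0.0455
```

```bash
python3 rel.py .518 -.175 .12 95.5; python3 - <<'E'
from h import *
out=[]
for n,o in(("top",(170,170,280,280)),("scene",(360,230,470,340))):
    c=camera(n);out.append(cv2.resize(c["frame"][o[1]:o[3],o[0]:o[2]],None,fx=3.6,fy=3.6,interpolation=cv2.INTER_CUBIC)[:,:,::-1])
cv2.imwrite("pics/b1.png",np.hstack(out))
E
```

```text
t 9.75 pos [0.57   0.17   0.0451] w 0.0455 F [ 0.9 -0.4 -0.1] tool x ang 88.92
rv [ 0.000e+00  1.000e-04 -1.148e-01] shift in old tool axes [-0.3459 -0.0455 -0.0749] in new [-0.3384 -0.0848 -0.0749]
```

View pics/b1.png

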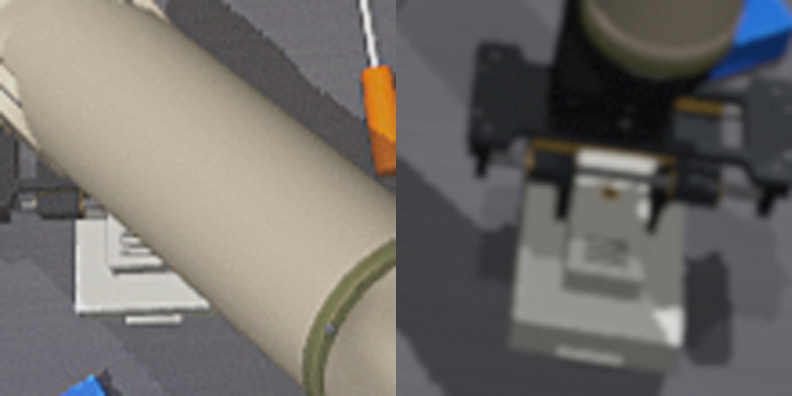

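arm_command(commands=[[[0,0,0,0,0,-0.02,40],[0,0,0,0,0,-0.03,40],[0,0,0,0,0,-0.025,40],[0,0,0,-0.0346,-0.0046,0,40],[0,0,0,-0.0346,-0.0046,0,40],[0,0,0,-0.0346,-0.0046,0,40],[0,0,0,-0.0346,-0.0046,0,40],[0,0,0,-0.0346,-0.0046,0,40],[0,0,0,-0.0346,-0.0046,0,40],[0,0,0,-0.0346,-0.0046,0,40],[0,0,0,-0.0346,-0.0046,0,40],[0,0,0,-0.0346,-0.0046,0,40],[0,0,0,-0.0343,-0.0046,0,40],[0,0,-0.0574,0,0,0,40],[0,0,-0.0574,0,0,0,40],[0,0,0,0,0,0,40],[0,0,0,0,0,0,40],[0,0,0,0,0,0,40]]])

```text
time: 12.1
ee_pos: [0.5176, -0.1746, 0.1203]
eef_rot: [0.673, 0.74, -0.0, 0.0]
ft_force: [-0.0, 0.2, -1.1]
width: 0.0456
```

```bash
python3 rel.py .5172 -.1748 .075 95.5; python3 look.py b2; python3 -c "
from bench import *;print(read_state()['joint_positions'].round(2))"
```

```text
t 12.1 pos [ 0.5176 -0.1746  0.1203] w 0.0456 F [-0.   0.2 -1.1] tool x ang 95.47
rv [ 0.0002  0.0003 -0.0005] shift in old tool axes [-0.0002 -0.0004  0.0453] in new [-0.0002 -0.0004  0.0453]
[ 1.06  0.42 -0.99  1.77  0.38  1.16  1.62]
```

View pics/b2.png

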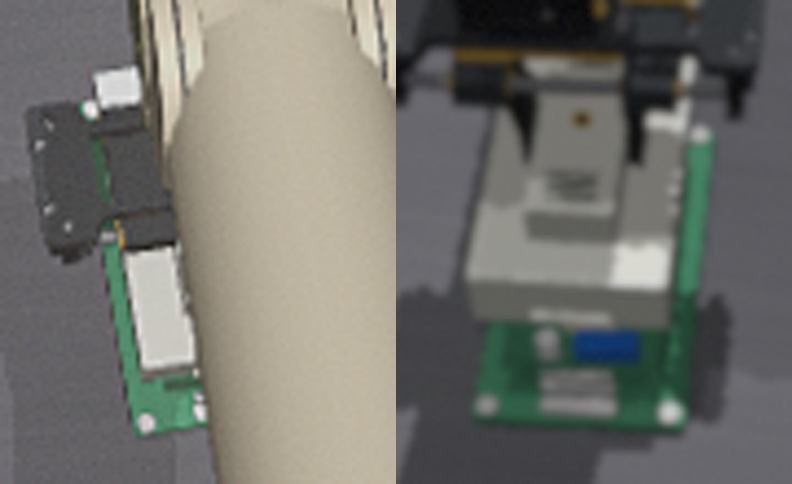

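```bash
cat > ov.py <<'E'
import sys
from h import *
z=float(sys.argv[1]);out=[]
for n,o,q in(("top",(300,170,390,290),[.5175,-.1738,.0965]),("scene",(230,190,320,310),[.5182,-.1763,.0965])):
    c=camera(n);im=cv2.resize(c["frame"][o[1]:o[3],o[0]:o[2]],None,fx=4.4,fy=4.4,interpolation=cv2.INTER_CUBIC)
    for a,b,zz,col in((.085,.05,z+.036,(255,0,0)),(.06,.023,z+.062,(255,0,255)),(.002,.002,z+.062,(0,255,0)),(.085,.05,z,(255,128,0)),(.103,.057,.01,(255,255,0))):
        u=(proj(c,place(np.array([[-a,-b,zz],[a,-b,zz],[a,b,zz],[-a,b,zz]]),q))-o[:2]+.5)*4.4;cv2.polylines(im,[u.astype(np.int32)],True,col,1)
    out.append(im[:,:,::-1])
cv2.imwrite(f"pics/{sys.argv[2]}.png",np.hstack(out))
E
python3 ov.py .0752 b3
```

```text
(no output)
```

View pics/b3.png

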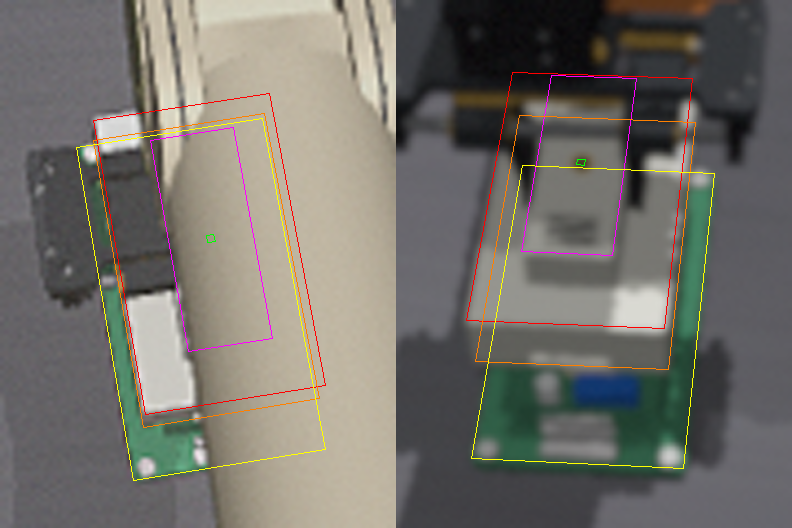

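arm_command(commands=[[[0,0,0,0,-0.0004,0.02,40],[0,0,0,0,0,0.015,40],[0,0,0,0,0,0.008,40],[0,0,0,0,0,0.005,40],[0,0,0,0,0,0,40],[0,0,0,0,0,0,40]]])

```text
time: 13.05
ee_pos: [0.5174, -0.1748, 0.0725]
eef_rot: [0.672, 0.74, 0.0, 0.0]
ft_force: [-0.0, -0.1, -1.9]
width: 0.0456
```

```bash
python3 rel.py .5172 -.1748 .067 95.5; python3 ov.py .0267 b4
```

```text
t 13.05 pos [ 0.5174 -0.1748  0.0725] w 0.0456 F [-0.  -0.1 -1.9] tool x ang 95.5
rv [ 0.0006  0.0004 -0.    ] shift in old tool axes [ 0.     -0.0002  0.0055] in new [ 0.     -0.0002  0.0055]
```

View pics/b4.png

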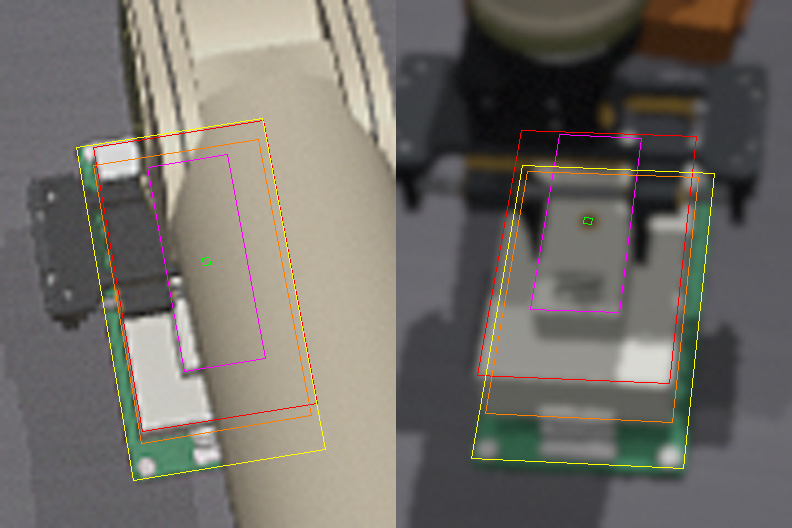

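Aligned well (the hood outline and hole match the predicted overlay). Lowering into the clips slowly.

arm_command(commands=[[[0,0,0,0,0,0.003,40],[0,0,0,0,0,0.003,40],[0,0,0,0,0,0.002,40],[0,0,0,0,0,0,40]]])

```text
time: 13.65
ee_pos: [0.5172, -0.1748, 0.0641]
eef_rot: [0.672, 0.74, -0.0, 0.0]
ft_force: [0.1, -1.2, 0.1]
width: 0.0454
```

```bash
python3 rel.py .5172 -.1748 .0625 95.5
```

```text
t 13.65 pos [ 0.5172 -0.1748  0.0641] w 0.0454 F [ 0.1 -1.2  0.1] tool x ang 95.51
rv [0.0002 0.0002 0.0001] shift in old tool axes [0.     0.     0.0016] in new [0.     0.     0.0016]
```

arm_command(commands=[[[0,0,0,0,0,0.001,40],[0,0,0,0,0,0.001,40],[0,0,0,0,0,0.001,40]]])

```text
time: 14.02
ee_pos: [0.5176, -0.1748, 0.0616]
eef_rot: [0.672, 0.74, 0.0, 0.001]
ft_force: [-1.5, 0.6, 6.4]
width: 0.0457
```

arm_command(commands=[[[0,0,0,0,0,0.001,40],[0,0,0,0,0,0,40]]])

```text
time: 14.28
ee_pos: [0.5172, -0.1748, 0.0601]
eef_rot: [0.672, 0.74, 0.0, 0.0]
ft_force: [0.3, -0.8, 2.7]
width: 0.0457
```

arm_command(commands=[[[0,0,0,0,0,0.001,40],[0,0,0,0,0,0,40]]])

```text
time: 14.52
ee_pos: [0.5169, -0.1747, 0.0587]
eef_rot: [0.672, 0.74, -0.0, -0.0]
ft_force: [0.9, -1.3, -1.6]
width: 0.0459
```

arm_command(commands=[[[0,0,0,0,0,0.001,40],[0,0,0,0,0,0,40]]])

```text
time: 14.78
ee_pos: [0.5168, -0.1747, 0.0576]
eef_rot: [0.672, 0.74, -0.0, -0.0]
ft_force: [0.5, -0.2, -5.6]
width: 0.0459
```

arm_command(commands=[[[0,0,0,0,0,0.001,40],[0,0,0,0,0,0,40]]])

```text
time: 15.02
ee_pos: [0.5168, -0.1746, 0.0567]
eef_rot: [0.672, 0.74, -0.0, -0.0]
ft_force: [2.0, 0.7, -7.3]
width: 0.0461
```

arm_command(commands=[[[0,0,0,0,0,0.001,40],[0,0,0,0,0,0,40]]])

```text
time: 15.28
ee_pos: [0.5169, -0.1747, 0.0559]
eef_rot: [0.672, 0.74, -0.0, -0.0]
ft_force: [0.6, 0.1, -5.8]
width: 0.0457
```

arm_command(commands=[[[0,0,0,0,0,0.001,40],[0,0,0,0,0,0,40],[0,0,0,0,0,0,40]]])

```text
time: 15.65
ee_pos: [0.5172, -0.1748, 0.0552]
eef_rot: [0.672, 0.74, -0.0, 0.0]
ft_force: [-0.7, -0.2, -2.1]
width: 0.0457
```

```bash
python3 rel.py .5172 -.1748 .055 95.5; python3 ov.py .010 b5
```

```text
t 15.65 pos [ 0.5172 -0.1748  0.0552] w 0.0457 F [-0.7 -0.2 -2.1] tool x ang 95.5
rv [ 0.0002  0.0003 -0.    ] shift in old tool axes [0.     0.     0.0002] in new [0.     0.     0.0002]
```

View pics/b5.png

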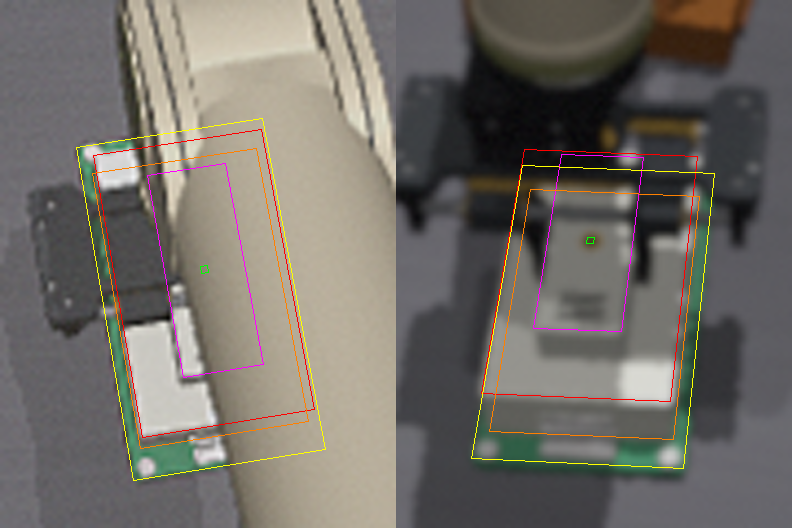

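arm_command(commands=[[[0,0,0,0,0,0.001,40],[0,0,0,0,0,0,40]]])

```text
time: 16.0
ee_pos: [0.5172, -0.1748, 0.055]
eef_rot: [0.672, 0.74, -0.0, 0.0]
ft_force: [-5.2, 0.5, 9.5]
width: 0.0456
```

arm_command(commands=[[[0,0,0,0,0,0.001,40],[0,0,0,0,0,0,40]]])

```text
time: 16.25
ee_pos: [0.5173, -0.1748, 0.0549]
eef_rot: [0.672, 0.74, -0.001, 0.0]
ft_force: [-10.3, 1.8, 23.0]
width: 0.0453
```

arm_command(commands=[[[0,0,0,0,0,0.001,40],[0,0,0,0,0,0,40]]])

```text
time: 16.5
ee_pos: [0.5173, -0.1748, 0.0549]
eef_rot: [0.672, 0.74, -0.001, 0.0]
ft_force: [-16.1, 2.6, 34.7]
width: 0.0458
```

arm_command(commands=[[[0,0,0,0,0,-0.0008,40],[0,0,0,0,0,0,40],[0,0,0,0,0,0,40],[0,0,0,0,0,0,40]]])

```text
time: 17.0
ee_pos: [0.5173, -0.1748, 0.0549]
eef_rot: [0.672, 0.74, -0.001, 0.0]
ft_force: [-11.0, 1.7, 24.8]
width: 0.0459
```

```bash
python3 rel.py .5172 -.1748 .055 95.5; python3 ov.py .010 b6;python3 rel.py .5172 -.1748 .055 95.5; python3 - <<'E'
from h import *
out=[]
for n,o in(("top",(310,170,380,280)),("scene",(235,220,305,310))):
    c=camera(n);out.append(cv2.resize(c["frame"][o[1]:o[3],o[0]:o[2]],(390,int(390*(o[3]-o[1])/70)),interpolation=cv2.INTER_CUBIC)[:500,:,::-1])
cv2.imwrite("pics/b7.png",np.hstack([out[0][-500:],out[1]]))
E
```

```text
t 17.0 pos [ 0.5173 -0.1748  0.0549] w 0.0459 F [-11.    1.7  24.8] tool x ang 95.48
rv [-0.0005  0.0015 -0.0003] shift in old tool axes [ 0.     -0.0001 -0.0001] in new [ 0.     -0.0001 -0.0001]
t 17.1 pos [ 0.5172 -0.1748  0.0549] w 0.0455 F [-12.5   1.5  25.3] tool x ang 95.48
rv [-0.0005  0.0015 -0.0003] shift in old tool axes [ 0.     -0.     -0.0001] in new [ 0.     -0.     -0.0001]
```

View pics/b6.png

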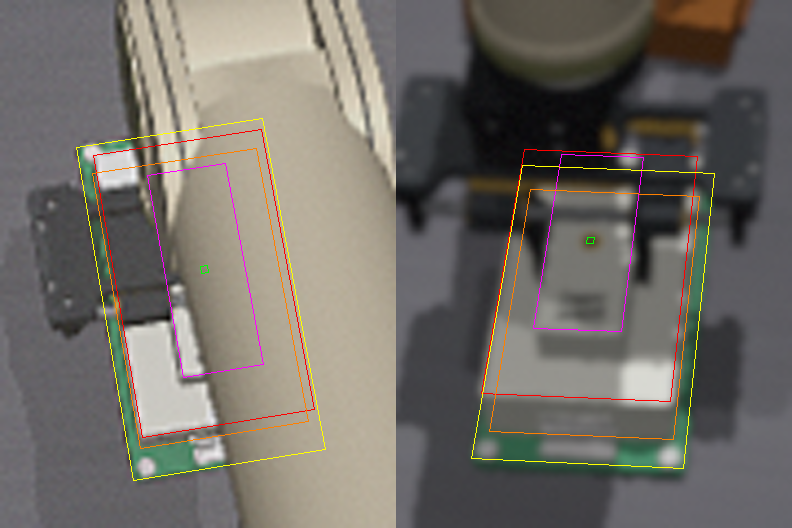

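View pics/b7.png

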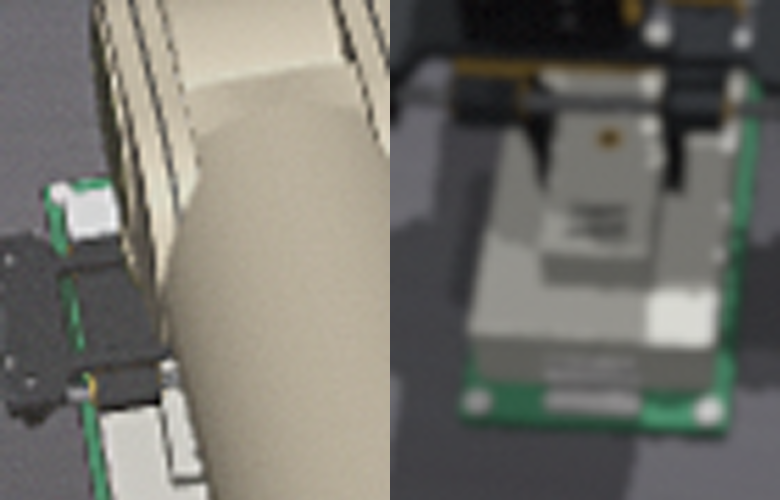

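```bash
python3 -c "
from bench import *
print(close_job());s=read_state();print(s['time'],s['ee_pos'],s['ft_force'])"
```

```text
the job is handed in; nothing more can be done
None
the job is handed in; nothing more can be done
```

The slide is on the red mark, and the hood is snapped on and held down at about 25 N. I handed the job in at about 17 s, still pressing; there was no verdict.

- **Slide:** I pinched the grip along the slide's travel and moved it about 18 mm to the red mark. After I let go, the modelled grip outline matched the pictures from both cameras to about 1 mm by eye. My automatic fit of the grip's position failed because it found almost no dark pixels, so I did not use it. The hood has hidden the slide since, so I could not check it again.
- **Hood:** I gripped it by the crown, lined it up over the base and lowered it in 1 mm steps. The force rose to 6.4 N, then dropped away and turned into a slight downward pull. It rose steeply again when the hood's lower edge reached about 10 mm above the bench, which is the plate height.
- **Snap force:** The highest push I read was below the expected 8 to 20 N. I only took a reading about every millimetre, so I may have missed the peak. I did not see either clip snap directly; I judged it from the height and the force.
- **Last checks:**
  - The gripper stood at z = 0.0549 m, level to within about 2 mrad.
  - The push was 25 N down, with about 12 N sideways. The highest push I read was 34.7 N, against the 60 N limit.
  - The hood outline matched its expected home position in the scene camera; the top camera was largely blocked by the arm.
- **Other items:** I did not touch anything else on the bench knowingly, but I did not check their positions at the end.

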